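# Register a plate case on the copy board

## Robot

A 6-joint arm with a two-finger parallel gripper is mounted at the origin on the work surface. World frame = base frame: x ahead of the robot, y to its left, z up, the work surface at z = 0. Lengths are in m, angles in rad, forces in N, time in s.
With the tool pointing down it reaches from about 0.225 to 0.875 m from the base axis. Payload 3.4 kg.
Tool frame: the origin (TCP) lies on the centre line of the jaws, within the pads' length; the fingertips stand 19 mm ahead of it and the grasp point (between the pads) is the TCP; z points along the fingers, y is the line along which they close (so a half turn about z gives the same grasp; the last joint's range is limited). The gripper opens to 85 mm and grips with 20 to 120 N. Pads are 22 mm wide; open, the fingers measure 114 mm over their backs; the gripper's body (76 mm by 85 mm) begins 54 mm behind the grasp point. The pads swing forward as they close: fully open they stand 13 mm farther back than shut.
Start: joints at [-1.327, 0.276, 1.505, -0, 1.361, -0.121], TCP at [0.205, -0.537, 0.25] pointing down, gripper open.
Joint ranges: [-2.89, 2.89], [-0.75, 2.08], [0.22, 2.7], [-1.18, 4.32], [0.11, 2.71], [-2.7, 2.7]. Speed limits (rad/s): [2.57, 2.57, 3.14, 3.14, 3.14, 3.14].

## Interface

Orientations are given as a unit quaternion [x, y, z, w].
In Python, from cell import manip gives the robot as it stands. The module is installed in compiled form; this text tells all that it offers.
- The arm moves only by the tool apply_moves, never from a script. Its argument "motion" is a list of rows, each an object of numbers: "tx", "ty", "tz": the shift along the tool's x, y, z in mm; "ax", "ay", "az": the turn, a rotation vector about the tool's x, y, z in rad; "gripper": the finger opening in mm, from 0 to 85.4. A call has 1 to 20 rows; each row is the pose to reach, as a shift and turn from the pose commanded when the call began, along the tool's axes at that moment; what a row does not reach only later rows make up. A row lasts 1/10 s, in which the tool goes at most 50 mm and 8.59 degrees, less where a joint would pass 70% of its speed; a pose out of reach is approached as far as the arm can. A call with a gripper value outside its range is refused whole. The fingers move at their own pace and stop on an object; "newtons" is the grip in N (left out, the last holds). Time passes only in rows, so rows that repeat a pose let the fingers close. It gives the time, the measured TCP pose, the force, the opening and the grip force at its end, in the units of the state.
- manip.state(): the state, without advancing time (a new reading comes with each control period).
- manip.snapshot(name): name is "side" or "top"; returns a dict with "img" (480x640x3 uint8, red, green, blue), "range_z" (480x640 float32, m along the optical axis (not along the pixel's ray), 0 where there is no reading), "K" (3x3 intrinsics, pixels), "extrinsics" (4x4, takes a point from camera to world coordinates). Camera axes: x right, y down, z forward; pixel columns grow to the right and rows downward; lengths in m; the calibration is good to about 2 mm. A picture is of the moment at which its call begins.
- manip.sign_off(): hands the job in; it is judged then, once.
The state is a dict: "clock": time; "joints": joint angles; "joint_vel": joint speeds; "tau": joint torques, N m; "eef_pos": TCP position; "tcp_rot": TCP orientation; "force": force on the tool from outside, world axes, zero at the start; "wrist_torque": the same for the moment, N m; "grip_width": finger opening in m; "grasp_force": force on a finger pad.
Only numpy, scipy, OpenCV 4.12 (cv2) and the standard library are available. Lean on these libraries where they do the work, as an engineer would, in place of code of your own. Each camera call takes 0.05 s, during which the arm holds its last target. There are 200 camera calls.

## Task

Using only pushes of the fingertips, slide the black photographic-plate case over the grey board into the corner so that it lies flat and snug against both aluminium rails, and push the red sliding stop along the far rail until its rubber face rests against the case's free side. Do not grip or lift anything, keep your fingers off the stop's black rubber face, leave the bottle, the loupe and the blue jar where they stand, and move clear at the end.

Things in the scene. Friction and masses are not known exactly. Their poses are not given: they have to be found in the camera images.
- board: Fixed grey copy board, 6 mm thick, on the table, turned up to 0.18 rad. Origin: inside corner where the inner faces of its two rails meet, at table height (board's upper face at z 0.006). x points away from the robot, y to its left. Board spans x -0.25 to 0.06, y -0.37 to 0.03. Home in the corner the case's origin is at x -0.050, y -0.060, axes parallel.
- far_rail (a point): Point on the top inner edge of the far aluminium rail, board x 0, y -0.10, z 0.024. The rail's inner face is the board plane x = 0, from y 0.025 to -0.37; it is 25 mm wide (x 0 to 0.025) and stands 18 mm above the board's upper face. Axes as the board's.
- side_rail (a point): Point on the top inner edge of the side aluminium rail (on the robot's left), board x -0.05, y 0, z 0.024. The rail's inner face is the board plane y = 0, from x 0 to -0.13; it is 25 mm wide (y 0 to 0.025) and stands 18 mm above the board's upper face. Axes as the board's.
- case: Loose flat black case, 100 mm along its x, 120 mm along its y, 30 mm high, 0.2 to 0.45 kg, brown portrait inset on top; too wide to grip. Origin: centre of its underside, resting on the board at z 0.006 (top at z 0.036). Its x and y axes start within 0.3 rad of the board's. It slides with friction of a few N.
- stop: Red block straddling the far rail, slides only along board y and stays where left (friction 2 N). Origin: middle of its rubber face, at table height; axes as the board's. Block: x -0.05 to 0.05, z 0.010 to 0.052, red part y -0.028 to -0.004; push its red back at y -0.028 towards +y. Rubber face starts at board y -0.30 to -0.27; travel ends at board y -0.08.
- stop_face (a point): Centre of the stop's black rubber face (board height z 0.031), which is 4 mm thick, 100 x 42 mm, on the stop's +y side, facing the side rail. Axes as the stop's. Finally rests against the case's -y side (the side away from the side rail). Fingers must not touch it.
- bottle: Bystander: clear plastic bottle with a white cap, 64 mm diameter, 170 mm tall, standing on the table to the left of the board. Origin: centre of its underside.
- loupe: Bystander: white loupe, 44 mm diameter, 42 mm tall, standing on the table to the left or right of the board. Origin: centre of its underside.
- jar: Bystander: small blue jar, 44 mm diameter, 55 mm tall, standing on the table to the left or right of the board. Origin: centre of its underside.
Mind the look-alikes: they are no part of the job. Of the things shaped like the case, the black one is meant.

How it is judged:
At the end, for the whole second after the job is handed in: The case lies flat on the board within 3 mm of both rails and within 0.035 rad (2 degrees) of square to them, the stop's rubber face is within 4 mm of the case's free side, everything is at rest, and the bottle, loupe and jar stand within 15 mm of where they were (x of case in the frame of board between -0.053 and -0.047 m and y of case in the frame of board between -0.063 and -0.057 m and angle between the x axis of case and the x axis of board, either way round below 0.035 rad and angle between case's own z axis and vertical below 0.03 rad and height (world z) of case below 0.009 m and y of stop in the frame of case above -0.064 m and linear speed of each of case, stop below 0.01 m/s and distance of each of bottle, loupe, jar from where it was at the start of the episode below 0.015 m and angle between each of bottle, loupe, jar's own z axis and vertical below 0.1 rad); the robot touches nothing.
It fails at once if the case is lifted (over 8 mm) or tipped (over 0.15 rad) (height (world z) of case above 0.014 m or angle between case's own z axis and vertical above 0.15 rad).
It fails at once if the fingers touch the stop's rubber face (the stop is pinched or handled from the wrong side) (contact force between the fingers and stop_c1 above 1 N).
It fails at once if the bottle is moved over 15 mm, lifted or tipped (distance of bottle from where it was at the start of the episode above 0.015 m or angle between bottle's own z axis and vertical above 0.2 rad).
It fails at once if the loupe is moved over 15 mm, lifted or tipped (distance of loupe from where it was at the start of the episode above 0.015 m or angle between loupe's own z axis and vertical above 0.2 rad).
It fails at once if the jar is moved over 15 mm, lifted or tipped (distance of jar from where it was at the start of the episode above 0.015 m or angle between jar's own z axis and vertical above 0.2 rad).
It also fails if it takes over 58 s, if anything falls off the work surface, if the arm or the gripper's body presses on something with over 40 N, if the wrist force passes 120 N, or if a joint passes its speed limit or range.

## Working session

There is one attempt and no reset: what is moved stays moved. The work goes in short steps, Python scripts to look and compute and a tool call to move; the robot and the scene stay as the last step left them, time stands still between calls to the robot, and variables do not carry over. Pictures are saved under pics/ and viewed, at most 10 in all, crops included, and the job is handed in when it is done.

Besides the shell and the picture viewer there is one more tool, called after ">>>" as name(argument=value, ...), one argument or row to a line, values as JSON. apply_moves: Moves the arm, as the interface text tells. Its arguments: {"type":"object","properties":{"motion":{"type":"array"},"newtons":{"type":"number"}},"required":["motion"]}

```bash
mkdir -p pics
python3 - <<'E'
from cell import manip
import cv2,numpy as np
for n in("top","side"):
    s=manip.snapshot(n);cv2.imwrite(f"pics/{n}0.png",s["img"][:,:,::-1]);np.savez(f"{n}0.npz",**s)
    print(n,s["K"].round(1).tolist(),s["extrinsics"].round(3).tolist())
print(manip.state())
E
```

```text
top [[549.4, 0.0, 324.1], [0.0, 549.4, 235.0], [0.0, 0.0, 1.0]] [[-0.024, -0.989, 0.144, 0.454], [-1.0, 0.024, -0.003, 0.029], [-0.001, -0.144, -0.99, 1.007], [0.0, 0.0, 0.0, 1.0]]
side [[452.6, 0.0, 315.8], [0.0, 452.6, 237.9], [0.0, 0.0, 1.0]] [[-0.943, -0.208, 0.26, 0.391], [-0.332, 0.565, -0.755, 0.646], [0.01, -0.798, -0.602, 0.564], [0.0, 0.0, 0.0, 1.0]]
{'clock': 0.1, 'joints': array([-1.32696193e+00,  2.76492213e-01,  1.50602248e+00,  1.88625662e-06,
        1.36069461e+00, -1.20974229e-01]), 'joint_vel': array([ 0.0012848 , -0.00269995, -0.00323392,  0.00042719,  0.00194085,
       -0.00104319]), 'tau': array([ 4.91747323e-04, -4.17698658e+01, -2.46404135e+01, -1.87820169e-04,
        5.74293867e-03,  1.15566684e-05]), 'eef_pos': array([ 0.20504314, -0.53671742,  0.24954238]), 'tcp_rot': array([ 9.83410121e-01,  1.81394271e-01, -4.87037124e-05, -8.06856148e-04]), 'force': array([ 1.17482042, -0.58397945,  0.51889474]), 'wrist_torque': array([ 0.04172753, -0.00226842,  0.00844771]), 'grasp_force': 0.0, 'grip_width': 0.08534674478140013}
```

View pics/top0.png

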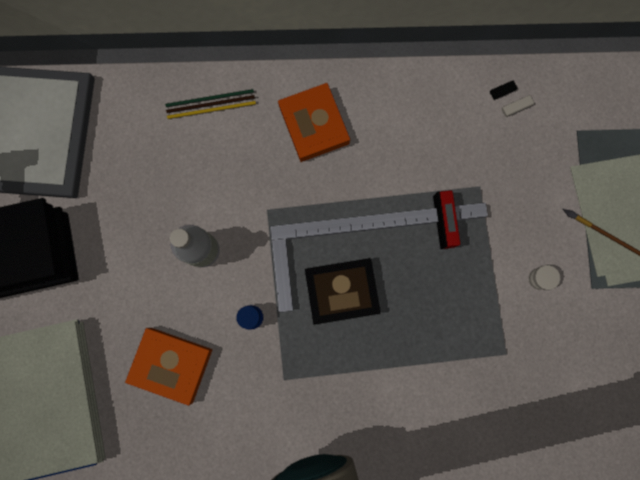

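View pics/side0.png

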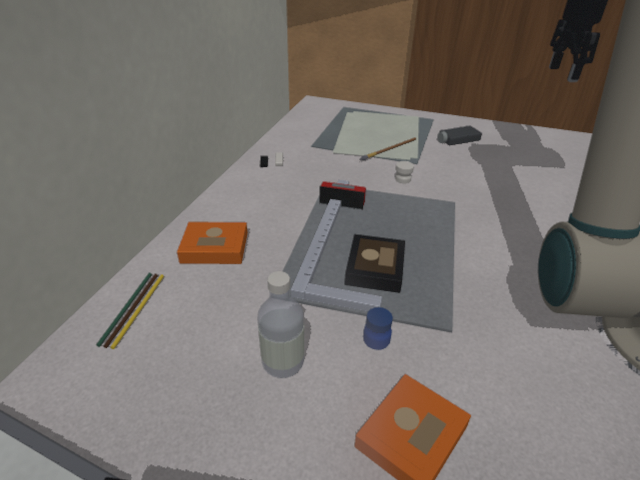

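The side picture shows the red stop at (343,193) and the dark case at (377,262). In the top picture, the things that could be taken for the case are the orange cases at (314,121) and (168,366), the black stack at (35,248), and the black case with the brown inset on the board at (343,291). I choose the last one. The stop is at (449,219), the rail corner at about (285,238), the bottle at (190,244), the jar at (250,317) and the loupe at (547,277).

```bash
cat > h.py <<'E'
import numpy as np,cv2
def px(s,uv,z):
    K,T=s["K"],s["extrinsics"];uv=np.atleast_2d(uv).astype(float)
    d=np.c_[(uv[:,0]-K[0,2])/K[0,0],(uv[:,1]-K[1,2])/K[1,1],np.ones(len(uv))]@T[:3,:3].T
    return T[:3,3]+d*((z-T[2,3])/d[:,2])[:,None]
def cloud(s):
    K,T=s["K"],s["extrinsics"];v,u=np.mgrid[:480,:640];z=s["range_z"]
    P=np.stack([(u-K[0,2])/K[0,0]*z,(v-K[1,2])/K[1,1]*z,z],-1)@T[:3,:3].T+T[:3,3]
    P[z==0]=np.nan;return P
def uv(s,p):
    T=s["extrinsics"];c=(np.atleast_2d(p)-T[:3,3])@T[:3,:3];q=c@s["K"].T;return q[:,:2]/q[:,2:]
E
python3 - <<'E'
import numpy as np,cv2
from h import *
s=np.load("top0.npz");P=cloud(s);im=s["img"]
c=cv2.resize(im[170:390,140:580],None,fx=1.8,fy=1.8,interpolation=cv2.INTER_CUBIC);c=np.clip(c*1.6,0,255).astype(np.uint8)
cv2.imwrite("pics/crop0.png",c[:,:,::-1])
for n,(u,v) in dict(case=(343,305),case2=(315,270),board=(430,320),frail=(350,223),srail=(283,270),stop=(449,230),bott=(180,238),jar=(250,317),loupe=(547,277)).items(): print(n,P[v,u].round(4))
h=P[...,2]
m=((h>.028)&(h<.044)).astype(np.uint8);m[:240]=0;m[:,:290]=0;m[:,400:]=0;m[340:]=0
y,x=np.nonzero(m);q=P[y,x][:,:2]
r=cv2.minAreaRect((q*1000).astype(np.float32));print("case",len(q),r,np.median(h[y,x]))
E
```

```text
case [ 0.4706 -0.004   0.0348]
case2 [0.5332 0.0438 0.0348]
board [ 0.4405 -0.1604  0.0075]
frail [ 0.6183 -0.0215  0.0215]
srail [0.5353 0.1011 0.0263]
stop [ 0.5965 -0.1934  0.0522]
bott [0.5764 0.2479 0.171 ]
jar [0.4537 0.1562 0.0576]
loupe [ 0.5107 -0.364   0.0391]
case 3857 ((495.03619384765625, -3.6227874755859375), (99.92355346679688, 119.98347473144531), 7.963208198547363) 0.03579027688186176
```

View pics/crop0.png

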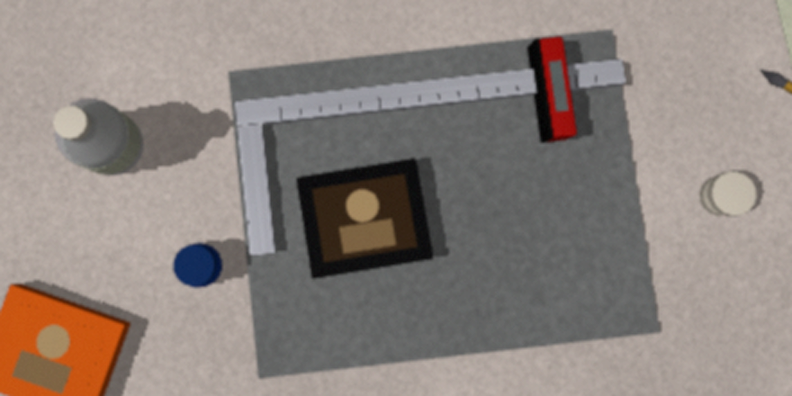

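The crop confirms the black case with its brown inset (crop 365,218). The rails meet at crop (268,120), and the stop's rubber face is its left edge. Next I fit the rails, the board and the stop.

```bash
cat > meas.py <<'E'
import numpy as np,cv2
from h import *
from scipy.optimize import least_squares
def board(s):
    P=cloud(s);im=s["img"].astype(int)
    # bright rail pixels, intersect with rail-top plane z=.024
    v,u=np.nonzero((im.min(-1)>np.percentile(im[170:390,270:490].min(-1),88)))
    k=(u>262)&(u<495)&(v>195)&(v<318);u,v=u[k],v[k];q=px(s,np.c_[u,v],.024)[:,:2]
    return q,u,v
E
python3 - <<'E'
from meas import *
s=np.load("top0.npz");im=s["img"];P=cloud(s)
h=P[...,2]
for (u,v) in [(350,224),(283,270),(430,320),(276,220),(240,190),(449,200)]: print(u,v,im[v,u],h[v,u].round(4))
# board outline
hsv=im.astype(int)
print(px(s,[[268.5,210],[481.5,187],[505,353],[284.5,379.5]],.006).round(4))
# rail profile across the far rail at some columns, side rail at some rows
g=im.astype(int).sum(-1)
for u in (310,350,400):print(u,g[208:240,u].tolist())
for v in (260,295):print(v,g[v,268:300].tolist())
E
```

```text
350 224 [78 77 81] 0.0232
283 270 [103 103 108] 0.0263
430 320 [64 64 65] 0.0075
276 220 [61 62 62] 0.0085
240 190 [114 107 102] -0.0018
449 200 [95  9  7] 0.05
[[ 0.6489  0.1279  0.006 ]
 [ 0.6829 -0.2693  0.006 ]
 [ 0.3791 -0.2914  0.006 ]
 [ 0.3426  0.1025  0.006 ]]
310 [182, 186, 187, 189, 191, 193, 187, 187, 186, 190, 186, 186, 189, 197, 251, 292, 299, 301, 299, 294, 294, 295, 299, 305, 311, 318, 309, 244, 171, 179, 182, 186]
350 [186, 188, 194, 200, 203, 200, 194, 192, 200, 258, 299, 297, 296, 296, 291, 274, 236, 223, 242, 252, 249, 250, 243, 198, 179, 194, 194, 193, 197, 195, 189, 190]
400 [196, 198, 196, 194, 249, 295, 294, 300, 301, 307, 309, 304, 305, 305, 309, 310, 311, 244, 171, 179, 189, 189, 190, 188, 184, 190, 186, 189, 195, 198, 195, 187]
260 [321, 322, 323, 280, 209, 254, 315, 317, 304, 303, 307, 303, 310, 313, 307, 303, 304, 307, 302, 242, 137, 121, 119, 119, 118, 126, 155, 194, 200, 201, 202, 197]
295 [317, 320, 317, 312, 318, 320, 295, 234, 204, 265, 326, 330, 323, 323, 321, 321, 326, 327, 319, 314, 319, 313, 271, 182, 123, 122, 123, 124, 123, 155, 191, 193]
```

```bash
cat >> meas.py <<'E'
def frame(s):
    g=cv2.GaussianBlur(s["img"].astype(np.float32).sum(-1),(3,3),0);F=[];S=[]
    def drop(a,i0):  # strongest drop, subpixel
        d=-np.diff(a);i=int(d.argmax());w=d[max(i-1,0):i+2];return i0+max(i-1,0)+(w*np.arange(len(w))).sum()/w.sum()+.5,d[i]
    for u in range(300,430,3):
        m=237.5-(u-285)*.108;a=int(m)-8;e,k=drop(g[a:a+16,u],a)
        if k>20:F.append((u,e))
    for v in range(250,304,2):
        m=286.5+(v-260)*.1;a=int(m)-7;e,k=drop(g[v,a:a+14],a)
        if k>20:S.append((e,v))
    f=px(s,F,.006)[:,:2];q=px(s,S,.006)[:,:2]
    def res(p):
        c,n=np.cos(p[2]),np.sin(p[2]);X=lambda a:(a-p[:2])@np.array([c,n]);Y=lambda a:(a-p[:2])@np.array([-n,c])
        return np.r_[X(f),Y(q)]*1000
    r=least_squares(res,[.6,.09,.085],loss="soft_l1");return r.x,np.abs(res(r.x))
def toB(b,p):
    c,n=np.cos(b[2]),np.sin(b[2]);return (np.atleast_2d(p)[:,:2]-b[:2])@np.array([[c,-n],[n,c]])
def case(s,P,b):
    h=P[...,2];B=toB(b,P.reshape(-1,3)).reshape(480,640,2);im=s["img"].astype(int)
    m=(h>.029)&(h<.043)&(B[...,0]<-.001)&(B[...,0]>-.24)&(B[...,1]<-.001)&(B[...,1]>-.245)
    n,l,st,_=cv2.connectedComponentsWithStats(m.astype(np.uint8));k=1+st[1:,4].argmax()
    q=B[l==k];(c,d,a)=cv2.minAreaRect((q*1000).astype(np.float32))
    if d[0]>d[1]:a-=90
    return np.array(c),d,np.deg2rad((a+45)%90-45)
def stop(s,b):
    im=s["img"].astype(int);m=(im[...,0]>60)&(im[...,1]<30)&(im[...,2]<30)
    v,u=np.nonzero(m);q=toB(b,px(s,np.c_[u,v],.052));k=(q[:,0]>-.06)&(q[:,0]<.06)&(q[:,1]<-.05)&(q[:,1]>-.4)
    return np.percentile(q[k],[2,98],axis=0)
E
python3 - <<'E'
from meas import *
s=np.load("top0.npz");P=cloud(s)
b,r=frame(s);print("board",b.round(4),np.median(r),r.max());np.save("b.npy",b)
print("corners",toB(b,px(s,[[268.5,210],[481.5,187],[505,353],[284.5,379.5]],.006)).round(4))
print("case",case(s,P,b));print("stop",stop(s,b))
for n,p in dict(jar=(.4537,.1562,0),loupe=(.5107,-.364,0)).items():print(n,toB(b,p))
E
```

```text
board [0.5965 0.0982 0.0855] 0.19459396765021658 0.716000283647172
corners [[ 0.0548  0.0252]
 [ 0.0546 -0.3735]
 [-0.2499 -0.3696]
 [-0.2526  0.026 ]]
case (array([-109.7960968 ,  -92.73832703]), (99.92355346679688, 119.98347473144531), np.float64(0.05348518795606446))
stop [[-0.05145968 -0.30577262]
 [ 0.04412482 -0.28384401]]
jar [[-0.13733322  0.07003056]]
loupe [[-0.12496402 -0.45313675]]
```

Measured in the board frame: the case is at (-110,-93) mm with yaw +0.053, the rail fit is within 0.7 mm, and the stop's red part spans y -306 to -284. I'll move over the area behind the case with the tool aligned to the board.

>>> apply_moves(
  motion=[
    {"tx": 379, "ty": -416, "tz": 0, "az": 0.279},
    {"tx": 379, "ty": -416, "tz": 0, "az": 0.279},
    {"tx": 379, "ty": -416, "tz": 0, "az": 0.279},
    {"tx": 379, "ty": -416, "tz": 0, "az": 0.279},
    {"tx": 379, "ty": -416, "tz": 0, "az": 0.279},
    {"tx": 379, "ty": -416, "tz": 0, "az": 0.279},
    {"tx": 379, "ty": -416, "tz": 0, "az": 0.279},
    {"tx": 379, "ty": -416, "tz": 0, "az": 0.279},
    {"tx": 379, "ty": -416, "tz": 0, "az": 0.279},
    {"tx": 379, "ty": -416, "tz": 0, "az": 0.279},
    {"tx": 379, "ty": -416, "tz": 0, "az": 0.279},
    {"tx": 379, "ty": -416, "tz": 0, "az": 0.279},
    {"tx": 379, "ty": -416, "tz": 0, "az": 0.279},
    {"tx": 379, "ty": -416, "tz": 0, "az": 0.279},
    {"tx": 379, "ty": -416, "tz": 100, "az": 0.279},
    {"tx": 379, "ty": -416, "tz": 100, "az": 0.279},
    {"tx": 379, "ty": -416, "tz": 100, "az": 0.279},
  ],
)

```text
invalid input
```

>>> apply_moves(
  motion=[
    {"tx": 379, "ty": -416, "tz": 0, "ax": 0, "ay": 0, "az": 0.279, "gripper": 85},
    {"tx": 379, "ty": -416, "tz": 0, "ax": 0, "ay": 0, "az": 0.279, "gripper": 85},
    {"tx": 379, "ty": -416, "tz": 0, "ax": 0, "ay": 0, "az": 0.279, "gripper": 85},
    {"tx": 379, "ty": -416, "tz": 0, "ax": 0, "ay": 0, "az": 0.279, "gripper": 85},
    {"tx": 379, "ty": -416, "tz": 0, "ax": 0, "ay": 0, "az": 0.279, "gripper": 85},
    {"tx": 379, "ty": -416, "tz": 0, "ax": 0, "ay": 0, "az": 0.279, "gripper": 85},
    {"tx": 379, "ty": -416, "tz": 0, "ax": 0, "ay": 0, "az": 0.279, "gripper": 85},
    {"tx": 379, "ty": -416, "tz": 0, "ax": 0, "ay": 0, "az": 0.279, "gripper": 85},
    {"tx": 379, "ty": -416, "tz": 0, "ax": 0, "ay": 0, "az": 0.279, "gripper": 85},
    {"tx": 379, "ty": -416, "tz": 0, "ax": 0, "ay": 0, "az": 0.279, "gripper": 85},
    {"tx": 379, "ty": -416, "tz": 0, "ax": 0, "ay": 0, "az": 0.279, "gripper": 85},
    {"tx": 379, "ty": -416, "tz": 0, "ax": 0, "ay": 0, "az": 0.279, "gripper": 85},
    {"tx": 379, "ty": -416, "tz": 0, "ax": 0, "ay": 0, "az": 0.279, "gripper": 85},
    {"tx": 379, "ty": -416, "tz": 100, "ax": 0, "ay": 0, "az": 0.279, "gripper": 85},
    {"tx": 379, "ty": -416, "tz": 100, "ax": 0, "ay": 0, "az": 0.279, "gripper": 85},
    {"tx": 379, "ty": -416, "tz": 100, "ax": 0, "ay": 0, "az": 0.279, "gripper": 85},
  ],
)

```text
clock: 1.7
eef_pos: [0.4047, -0.0132, 0.1452]
tcp_rot: [0.999, 0.042, -0.007, -0.001]
force: [-1.1, -0.1, 0.1]
grip_width: 0.0851
grasp_force: 0.0
```

>>> apply_moves(
  motion=[
    {"tx": 0, "ty": 0, "tz": 50, "ax": 0, "ay": 0, "az": 0, "gripper": 85},
    {"tx": 0, "ty": 0, "tz": 90, "ax": 0, "ay": 0, "az": 0, "gripper": 85},
    {"tx": 0, "ty": 0, "tz": 117, "ax": 0, "ay": 0, "az": 0, "gripper": 85},
    {"tx": 0, "ty": 0, "tz": 117, "ax": 0, "ay": 0, "az": 0, "gripper": 85},
    {"tx": 0, "ty": 0, "tz": 117, "ax": 0, "ay": 0, "az": 0, "gripper": 85},
  ],
)

```text
clock: 2.2
eef_pos: [0.4123, -0.0143, 0.0346]
tcp_rot: [0.999, 0.042, 0.001, 0.0]
force: [0.9, 0.5, 1.1]
grip_width: 0.0848
grasp_force: 0.0
```

```bash
cat > look.py <<'E'
from cell import manip
from meas import *
import sys
s=manip.snapshot("top");P=cloud(s);b=np.load("b.npy")
st=manip.state();print("t",st["clock"],"tcp",toB(b,st["eef_pos"]).round(4),st["eef_pos"][2].round(4),"F",st["force"].round(1),"q6",st["joints"][5].round(2))
try: print("case",case(s,P,b))
except Exception as e: print(e)
print("stop",stop(s,b).round(4).tolist())
if len(sys.argv)>1:
    c=cv2.resize(s["img"][150:390,200:560],None,fx=2,fy=2);cv2.imwrite(f"pics/{sys.argv[1]}.png",np.clip(c*1.6,0,255).astype(np.uint8)[:,:,::-1])
E
python3 look.py a1
```

```text
t 2.25 tcp [[-0.1926 -0.0964]] 0.0351 F [-0.1  0.3  0.3] q6 1.28
case (array([-109.92971802,  -92.84968567]), (99.79381561279297, 120.06995391845703), np.float64(0.054622432642933955))
stop [[-0.0516, -0.306], [0.0441, -0.2836]]
```

View pics/a1.png

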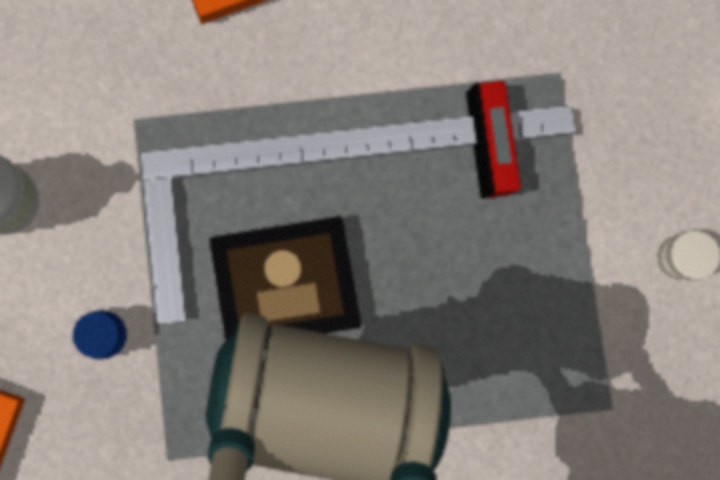

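Picture: the case at crop (285,278) is undisturbed and the gripper is behind it at crop (330,400). I'll push in board +x.

>>> apply_moves(
  motion=[
    {"tx": 5, "ty": 0, "tz": 7, "ax": 0, "ay": 0, "az": 0, "gripper": 85},
    {"tx": 10, "ty": 0, "tz": 7, "ax": 0, "ay": 0, "az": 0, "gripper": 85},
    {"tx": 15, "ty": 0, "tz": 7, "ax": 0, "ay": 0, "az": 0, "gripper": 85},
    {"tx": 20, "ty": 0, "tz": 7, "ax": 0, "ay": 0, "az": 0, "gripper": 85},
    {"tx": 25, "ty": 0, "tz": 7, "ax": 0, "ay": 0, "az": 0, "gripper": 85},
    {"tx": 30, "ty": 0, "tz": 7, "ax": 0, "ay": 0, "az": 0, "gripper": 85},
    {"tx": 35, "ty": 0, "tz": 7, "ax": 0, "ay": 0, "az": 0, "gripper": 85},
    {"tx": 40, "ty": 0, "tz": 7, "ax": 0, "ay": 0, "az": 0, "gripper": 85},
    {"tx": 45, "ty": 0, "tz": 7, "ax": 0, "ay": 0, "az": 0, "gripper": 85},
    {"tx": 50, "ty": 0, "tz": 7, "ax": 0, "ay": 0, "az": 0, "gripper": 85},
    {"tx": 54, "ty": 0, "tz": 7, "ax": 0, "ay": 0, "az": 0, "gripper": 85},
    {"tx": 58, "ty": 0, "tz": 7, "ax": 0, "ay": 0, "az": 0, "gripper": 85},
    {"tx": 61, "ty": 0, "tz": 7, "ax": 0, "ay": 0, "az": 0, "gripper": 85},
    {"tx": 64, "ty": 0, "tz": 7, "ax": 0, "ay": 0, "az": 0, "gripper": 85},
    {"tx": 64, "ty": 0, "tz": 7, "ax": 0, "ay": 0, "az": 0, "gripper": 85},
  ],
)

```text
clock: 3.75
eef_pos: [0.4754, -0.0079, 0.0264]
tcp_rot: [0.999, 0.043, 0.001, 0.0]
force: [0.0, -0.5, 0.6]
grip_width: 0.0851
grasp_force: 0.0
```

```bash
python3 look.py
```

```text
t 3.8 tcp [[-0.1297 -0.0954]] 0.0265 F [ 0.8 -0.1 -0.3] q6 1.32
case (array([-46.8682785 , -94.98950195]), (55.172061920166016, 119.97191619873047), np.float64(0.007541430863818452))
stop [[-0.0516, -0.306], [0.044, -0.2836]]
```

>>> apply_moves(
  motion=[
    {"tx": 4, "ty": 0, "tz": 0, "ax": 0, "ay": 0, "az": 0, "gripper": 85},
    {"tx": 8, "ty": 0, "tz": 0, "ax": 0, "ay": 0, "az": 0, "gripper": 85},
    {"tx": 12, "ty": 0, "tz": 0, "ax": 0, "ay": 0, "az": 0, "gripper": 85},
    {"tx": 15, "ty": 0, "tz": 0, "ax": 0, "ay": 0, "az": 0, "gripper": 85},
    {"tx": 17, "ty": 0, "tz": 0, "ax": 0, "ay": 0, "az": 0, "gripper": 85},
    {"tx": 18, "ty": 0, "tz": 0, "ax": 0, "ay": 0, "az": 0, "gripper": 85},
    {"tx": 18.5, "ty": 0, "tz": 0, "ax": 0, "ay": 0, "az": 0, "gripper": 85},
  ],
)

```text
clock: 4.5
eef_pos: [0.4912, -0.0064, 0.0261]
tcp_rot: [0.999, 0.043, -0.002, 0.0]
force: [-5.9, -1.5, 4.6]
grip_width: 0.0851
grasp_force: 3.3
```

```bash
python3 look.py
```

```text
t 4.55 tcp [[-0.1139 -0.0952]] 0.0261 F [-4.8 -1.7  3.8] q6 1.33
case (array([-24.1230793 , -94.80818176]), (40.84022521972656, 119.58856201171875), np.float64(0.0011656513050397963))
stop [[-0.0501, -0.306], [0.0441, -0.2836]]
```

>>> apply_moves(
  motion=[
    {"tx": 1, "ty": 0, "tz": 0, "ax": 0, "ay": 0, "az": 0, "gripper": 85},
    {"tx": 2, "ty": 0, "tz": 0, "ax": 0, "ay": 0, "az": 0, "gripper": 85},
    {"tx": 3, "ty": 0, "tz": 0, "ax": 0, "ay": 0, "az": 0, "gripper": 85},
    {"tx": 3, "ty": 0, "tz": 0, "ax": 0, "ay": 0, "az": 0, "gripper": 85},
    {"tx": 3, "ty": 0, "tz": 0, "ax": 0, "ay": 0, "az": 0, "gripper": 85},
  ],
)

```text
clock: 5.05
eef_pos: [0.4912, -0.0062, 0.0258]
tcp_rot: [0.999, 0.043, -0.005, -0.0]
force: [-10.9, -2.6, 7.1]
grip_width: 0.0851
grasp_force: 5.4
```

```bash
python3 look.py
```

```text
t 5.1 tcp [[-0.1139 -0.095 ]] 0.0258 F [-10.4  -3.1   7. ] q6 1.33
case (array([-20.00716782, -94.79156494]), (119.7166976928711, 34.81988525390625), np.float64(-0.005590374602239833))
stop [[-0.0497, -0.306], [0.0441, -0.2836]]
```

The case looks seated against the far rail: the force rises without motion. I'll retreat, raise and turn a quarter turn for the +y push.

>>> apply_moves(
  motion=[
    {"tx": -15, "ty": 0, "tz": 0, "ax": 0, "ay": 0, "az": 0, "gripper": 85},
    {"tx": -30, "ty": 0, "tz": 0, "ax": 0, "ay": 0, "az": 0, "gripper": 50},
    {"tx": -30, "ty": 0, "tz": -50, "ax": 0, "ay": 0, "az": -0.14, "gripper": 50},
    {"tx": -30, "ty": 20, "tz": -100, "ax": 0, "ay": 0, "az": -0.28, "gripper": 50},
    {"tx": 0, "ty": 50, "tz": -100, "ax": 0, "ay": 0, "az": -0.43, "gripper": 50},
    {"tx": 30, "ty": 80, "tz": -100, "ax": 0, "ay": 0, "az": -0.57, "gripper": 50},
    {"tx": 56, "ty": 93, "tz": -100, "ax": 0, "ay": 0, "az": -0.71, "gripper": 50},
    {"tx": 56, "ty": 93, "tz": -100, "ax": 0, "ay": 0, "az": -0.85, "gripper": 50},
    {"tx": 56, "ty": 93, "tz": -100, "ax": 0, "ay": 0, "az": -1.0, "gripper": 50},
    {"tx": 56, "ty": 93, "tz": -100, "ax": 0, "ay": 0, "az": -1.14, "gripper": 50},
    {"tx": 56, "ty": 93, "tz": -100, "ax": 0, "ay": 0, "az": -1.28, "gripper": 50},
    {"tx": 56, "ty": 93, "tz": -100, "ax": 0, "ay": 0, "az": -1.42, "gripper": 50},
    {"tx": 56, "ty": 93, "tz": -100, "ax": 0, "ay": 0, "az": -1.571, "gripper": 50},
    {"tx": 56, "ty": 93, "tz": -100, "ax": 0, "ay": 0, "az": -1.571, "gripper": 50},
    {"tx": 56, "ty": 93, "tz": -100, "ax": 0, "ay": 0, "az": -1.571, "gripper": 50},
    {"tx": 56, "ty": 93, "tz": -100, "ax": 0, "ay": 0, "az": -1.571, "gripper": 50},
  ],
)

```text
clock: 6.7
eef_pos: [0.5601, -0.0939, 0.1264]
tcp_rot: [0.677, 0.736, 0.0, 0.0]
force: [-0.5, 0.4, 0.7]
grip_width: 0.0498
grasp_force: 0.0
```

```bash
python3 look.py a2; python3 -c "
from cell import manip;s=manip.state();print(s['tcp_rot'],s['joints'],s['grip_width'])"
```

```text
t 6.75 tcp [[-0.0528 -0.1883]] 0.1263 F [0.7 0.7 0. ] q6 -0.37
case (array([-53.70462036, -94.9022522 ]), (100.34245300292969, 120.16600799560547), np.float64(0.00305650790248934))
[6.76649881e-01 7.36304855e-01 1.35453123e-04 2.83409721e-04] [-2.88740843e-01  3.60666777e-01  1.70792696e+00 -6.16337171e-06
  1.07237071e+00 -3.73127814e-01] 0.04953755366374169Traceback (most recent call last):
  File "look.py", line 8, in <module>
    print("stop",stop(s,b).round(4).tolist())
                 ~~~~^^^^^
  File "meas.py", line 37, in stop
    return np.percentile(q[k],[2,98],axis=0)
           ~~~~~~~~~~~~~^^^^^^^^^^^^^^^^^^^^
    return _quantile_unchecked(
        a, q, axis, out, overwrite_input, method, keepdims, weights)
    return _ureduce(a,
                    func=_quantile_ureduce_func,
    ...<5 lines>...
                    overwrite_input=overwrite_input,
                    method=method)
    r = func(a, **kwargs)
    result = _quantile(arr,
                       quantiles=q,
    ...<2 lines>...
                       out=out,
                       weights=wgt)
    slices_having_nans = np.isnan(arr[-1, ...])
                                  ~~~^^^^^^^^^
IndexError: index -1 is out of bounds for axis 0 with size 0
```

>>> apply_moves(
  motion=[
    {"tx": 0, "ty": 0, "tz": 40, "ax": 0, "ay": 0, "az": 0, "gripper": 50},
    {"tx": 0, "ty": 0, "tz": 80, "ax": 0, "ay": 0, "az": 0, "gripper": 50},
    {"tx": 0, "ty": 0, "tz": 92, "ax": 0, "ay": 0, "az": 0, "gripper": 50},
    {"tx": 5, "ty": 0, "tz": 92, "ax": 0, "ay": 0, "az": 0, "gripper": 50},
    {"tx": 10, "ty": 0, "tz": 92, "ax": 0, "ay": 0, "az": 0, "gripper": 50},
    {"tx": 15, "ty": 0, "tz": 92, "ax": 0, "ay": 0, "az": 0, "gripper": 50},
    {"tx": 20, "ty": 0, "tz": 92, "ax": 0, "ay": 0, "az": 0, "gripper": 50},
    {"tx": 25, "ty": 0, "tz": 92, "ax": 0, "ay": 0, "az": 0, "gripper": 50},
    {"tx": 30, "ty": 0, "tz": 92, "ax": 0, "ay": 0, "az": 0, "gripper": 50},
    {"tx": 35, "ty": 0, "tz": 92, "ax": 0, "ay": 0, "az": 0, "gripper": 50},
    {"tx": 40, "ty": 0, "tz": 92, "ax": 0, "ay": 0, "az": 0, "gripper": 50},
    {"tx": 44, "ty": 0, "tz": 92, "ax": 0, "ay": 0, "az": 0, "gripper": 50},
    {"tx": 48, "ty": 0, "tz": 92, "ax": 0, "ay": 0, "az": 0, "gripper": 50},
    {"tx": 50, "ty": 0, "tz": 92, "ax": 0, "ay": 0, "az": 0, "gripper": 50},
  ],
)

```text
clock: 8.15
eef_pos: [0.5553, -0.0437, 0.0342]
tcp_rot: [0.676, 0.737, -0.0, -0.0]
force: [0.2, -3.1, 2.1]
grip_width: 0.0498
grasp_force: 1.5
```

```bash
sed -i 's/^print("stop".*/try: print("stop",stop(s,b).round(4).tolist())\nexcept Exception: print("no stop")/' look.py; python3 look.py
```

```text
t 8.2 tcp [[-0.0532 -0.1376]] 0.0342 F [ 1.2 -1.3  0.1] q6 -0.29
case (array([-54.97572708, -41.87414551]), (71.41786193847656, 100.20204162597656), np.float64(-0.0033204292471107942))
stop [[-0.0498, -0.3052], [0.0443, -0.2836]]
```

>>> apply_moves(
  motion=[
    {"tx": 1.5, "ty": 0, "tz": 0, "ax": 0, "ay": 0, "az": 0, "gripper": 50},
    {"tx": 3, "ty": 0, "tz": 0, "ax": 0, "ay": 0, "az": 0, "gripper": 50},
    {"tx": 4, "ty": 0, "tz": 0, "ax": 0, "ay": 0, "az": 0, "gripper": 50},
    {"tx": 5, "ty": 0, "tz": 0, "ax": 0, "ay": 0, "az": 0, "gripper": 50},
    {"tx": 6, "ty": 0, "tz": 0, "ax": 0, "ay": 0, "az": 0, "gripper": 50},
    {"tx": 7, "ty": 0, "tz": 0, "ax": 0, "ay": 0, "az": 0, "gripper": 50},
    {"tx": 8, "ty": 0, "tz": 0, "ax": 0, "ay": 0, "az": 0, "gripper": 50},
  ],
)

```text
clock: 8.9
eef_pos: [0.555, -0.039, 0.0343]
tcp_rot: [0.675, 0.738, -0.002, 0.002]
force: [-1.1, -15.3, -0.1]
grip_width: 0.05
grasp_force: 7.2
```

```bash
python3 look.py
```

```text
t 8.95 tcp [[-0.0531 -0.1332]] 0.0343 F [ -0.1 -12.5   0.5] q6 -0.28
case (array([-54.70391846, -34.38167191]), (65.25687408447266, 100.65696716308594), np.float64(-0.0031679632747037578))
stop [[-0.05, -0.3053], [0.0443, -0.284]]
```

>>> apply_moves(
  motion=[
    {"tx": -15, "ty": 0, "tz": 0, "ax": 0, "ay": 0, "az": 0, "gripper": 50},
    {"tx": -25, "ty": 0, "tz": 0, "ax": 0, "ay": 0, "az": 0, "gripper": 50},
    {"tx": -25, "ty": 0, "tz": -50, "ax": 0, "ay": 0, "az": 0.14, "gripper": 50},
    {"tx": -25, "ty": -20, "tz": -90, "ax": 0, "ay": 0, "az": 0.28, "gripper": 85},
    {"tx": 0, "ty": -50, "tz": -90, "ax": 0, "ay": 0, "az": 0.43, "gripper": 85},
    {"tx": 30, "ty": -80, "tz": -90, "ax": 0, "ay": 0, "az": 0.57, "gripper": 85},
    {"tx": 60, "ty": -97, "tz": -90, "ax": 0, "ay": 0, "az": 0.71, "gripper": 85},
    {"tx": 70, "ty": -97, "tz": -90, "ax": 0, "ay": 0, "az": 0.85, "gripper": 85},
    {"tx": 70, "ty": -97, "tz": -90, "ax": 0, "ay": 0, "az": 1.0, "gripper": 85},
    {"tx": 70, "ty": -97, "tz": -90, "ax": 0, "ay": 0, "az": 1.14, "gripper": 85},
    {"tx": 70, "ty": -97, "tz": -90, "ax": 0, "ay": 0, "az": 1.28, "gripper": 85},
    {"tx": 70, "ty": -97, "tz": -90, "ax": 0, "ay": 0, "az": 1.42, "gripper": 85},
    {"tx": 70, "ty": -97, "tz": -90, "ax": 0, "ay": 0, "az": 1.571, "gripper": 85},
    {"tx": 70, "ty": -97, "tz": -90, "ax": 0, "ay": 0, "az": 1.571, "gripper": 85},
    {"tx": 70, "ty": -97, "tz": -90, "ax": 0, "ay": 0, "az": 1.571, "gripper": 85},
  ],
)

```text
clock: 10.45
eef_pos: [0.4519, 0.0254, 0.1242]
tcp_rot: [0.999, 0.044, -0.0, -0.0]
force: [0.8, 0.4, -0.4]
grip_width: 0.0849
grasp_force: 0.0
```

```bash
python3 look.py a3
python3 - <<'E'
from cell import manip
import cv2,numpy as np
s=manip.snapshot("side");np.savez("side1.npz",**s)
c=cv2.resize(s["img"][180:330,250:450],None,fx=4,fy=4,interpolation=cv2.INTER_CUBIC)
cv2.imwrite("pics/s1.png",np.clip(c*1.4,0,255).astype(np.uint8)[:,:,::-1])
E
```

```text
t 10.5 tcp [[-0.1502 -0.0602]] 0.1242 F [0.9 0.3 0. ] q6 1.38
case (array([-47.10546494, -61.690979  ]), (120.14726257324219, 85.09910583496094), np.float64(-0.003757986614210813))
stop [[-0.0516, -0.306], [0.0441, -0.2836]]
```

View pics/s1.png

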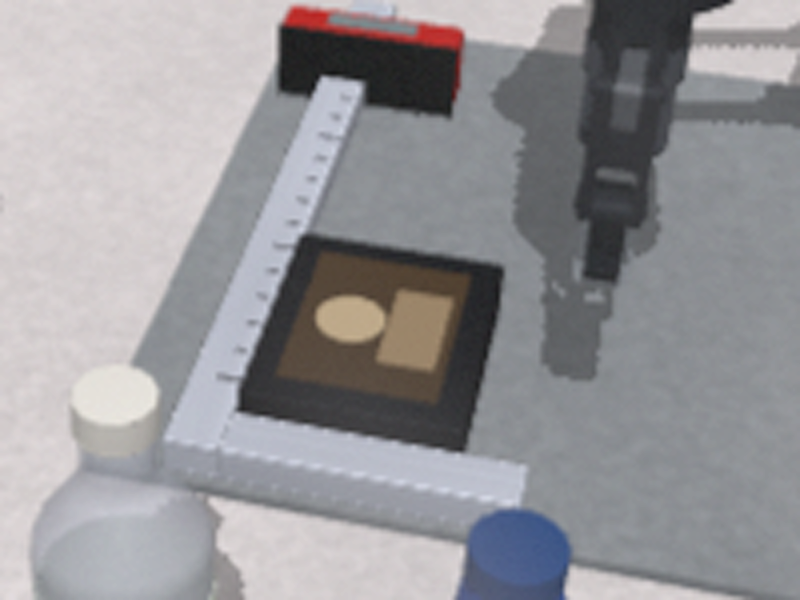

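View pics/a3.png

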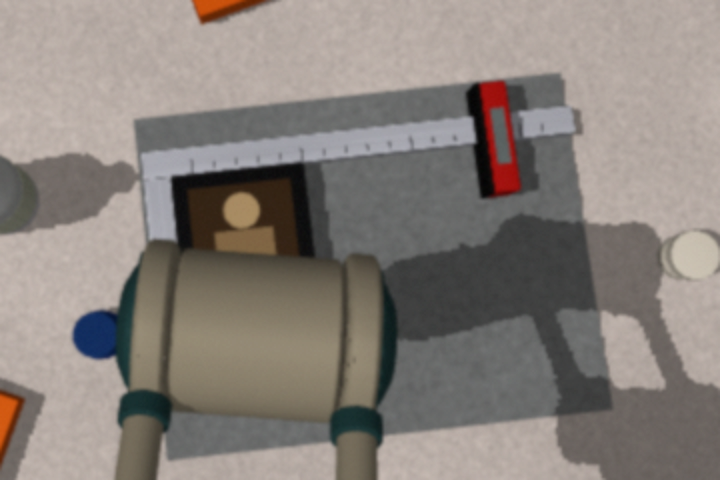

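Both views show the case close in the corner (top crop 245,215, side crop 370,340), square to the rails with no visible gap. One more firm nudge in +x will make sure.

>>> apply_moves(
  motion=[
    {"tx": 0, "ty": 0, "tz": 45, "ax": 0, "ay": 0, "az": 0, "gripper": 85},
    {"tx": 0, "ty": 0, "tz": 85, "ax": 0, "ay": 0, "az": 0, "gripper": 85},
    {"tx": 5, "ty": 0, "tz": 97, "ax": 0, "ay": 0, "az": 0, "gripper": 85},
    {"tx": 12, "ty": 0, "tz": 97, "ax": 0, "ay": 0, "az": 0, "gripper": 85},
    {"tx": 20, "ty": 0, "tz": 97, "ax": 0, "ay": 0, "az": 0, "gripper": 85},
    {"tx": 27, "ty": 0, "tz": 97, "ax": 0, "ay": 0, "az": 0, "gripper": 85},
    {"tx": 33, "ty": 0, "tz": 97, "ax": 0, "ay": 0, "az": 0, "gripper": 85},
    {"tx": 36, "ty": 0, "tz": 97, "ax": 0, "ay": 0, "az": 0, "gripper": 85},
    {"tx": 39, "ty": 0, "tz": 97, "ax": 0, "ay": 0, "az": 0, "gripper": 85},
    {"tx": 42, "ty": 0, "tz": 97, "ax": 0, "ay": 0, "az": 0, "gripper": 85},
    {"tx": 44, "ty": 0, "tz": 97, "ax": 0, "ay": 0, "az": 0, "gripper": 85},
    {"tx": 44, "ty": 0, "tz": 97, "ax": 0, "ay": 0, "az": 0, "gripper": 85},
  ],
)

```text
clock: 11.75
eef_pos: [0.4881, 0.0289, 0.0267]
tcp_rot: [0.999, 0.043, -0.008, -0.0]
force: [-12.9, -3.3, 10.4]
grip_width: 0.0848
grasp_force: 6.8
```

```bash
python3 look.py
```

```text
t 11.8 tcp [[-0.1139 -0.0597]] 0.0267 F [-13.3  -3.2  10. ] q6 1.4
case (array([-15.04785728, -62.43284607]), (119.67861938476562, 31.61659049987793), np.float64(-0.09265510274938281))
stop [[-0.0516, -0.306], [0.044, -0.2834]]
```

Blocked at the same x as the first push, so the case is seated on the far rail. Next is the stop: I'll retreat, turn and go behind its red back.

>>> apply_moves(
  motion=[
    {"tx": -15, "ty": 0, "tz": 0, "ax": 0, "ay": 0, "az": 0, "gripper": 85},
    {"tx": -30, "ty": 0, "tz": 0, "ax": 0, "ay": 0, "az": 0, "gripper": 85},
    {"tx": -30, "ty": 0, "tz": -50, "ax": 0, "ay": 0, "az": -0.14, "gripper": 40},
    {"tx": -30, "ty": 20, "tz": -100, "ax": 0, "ay": 0, "az": -0.28, "gripper": 40},
    {"tx": -10, "ty": 60, "tz": -100, "ax": 0, "ay": 0, "az": -0.43, "gripper": 40},
    {"tx": 10, "ty": 100, "tz": -100, "ax": 0, "ay": 0, "az": -0.57, "gripper": 40},
    {"tx": 30, "ty": 140, "tz": -100, "ax": 0, "ay": 0, "az": -0.71, "gripper": 40},
    {"tx": 50, "ty": 180, "tz": -100, "ax": 0, "ay": 0, "az": -0.85, "gripper": 40},
    {"tx": 70, "ty": 220, "tz": -100, "ax": 0, "ay": 0, "az": -1.0, "gripper": 40},
    {"tx": 90, "ty": 255, "tz": -100, "ax": 0, "ay": 0, "az": -1.14, "gripper": 40},
    {"tx": 101, "ty": 282, "tz": -100, "ax": 0, "ay": 0, "az": -1.28, "gripper": 40},
    {"tx": 101, "ty": 282, "tz": -100, "ax": 0, "ay": 0, "az": -1.42, "gripper": 40},
    {"tx": 101, "ty": 282, "tz": -100, "ax": 0, "ay": 0, "az": -1.571, "gripper": 40},
    {"tx": 101, "ty": 282, "tz": -100, "ax": 0, "ay": 0, "az": -1.571, "gripper": 40},
    {"tx": 101, "ty": 282, "tz": -100, "ax": 0, "ay": 0, "az": -1.571, "gripper": 40},
    {"tx": 101, "ty": 282, "tz": -100, "ax": 0, "ay": 0, "az": -1.571, "gripper": 40},
  ],
)

```text
clock: 13.4
eef_pos: [0.6208, -0.243, 0.1275]
tcp_rot: [0.677, 0.736, 0.0, 0.0]
force: [0.9, 0.3, -0.4]
grip_width: 0.0403
grasp_force: 0.0
```

```bash
python3 look.py
```

```text
t 13.45 tcp [[-0.005  -0.3419]] 0.1275 F [-0.4 -0.3 -0.2] q6 -0.56
case (array([-53.88715744, -61.6385994 ]), (100.1022720336914, 120.1255111694336), np.float64(0.001432374430366663))
stop [[-0.0518, -0.3062], [0.044, -0.2833]]
```

>>> apply_moves(
  motion=[
    {"tx": 0, "ty": 0, "tz": 40, "ax": 0, "ay": 0, "az": 0, "gripper": 40},
    {"tx": 0, "ty": 0, "tz": 77, "ax": 0, "ay": 0, "az": 0, "gripper": 40},
    {"tx": 8, "ty": 0, "tz": 77, "ax": 0, "ay": 0, "az": 0, "gripper": 40},
    {"tx": 16, "ty": 0, "tz": 77, "ax": 0, "ay": 0, "az": 0, "gripper": 40},
    {"tx": 22, "ty": 0, "tz": 77, "ax": 0, "ay": 0, "az": 0, "gripper": 40},
    {"tx": 28, "ty": 0, "tz": 77, "ax": 0, "ay": 0, "az": 0, "gripper": 40},
    {"tx": 36, "ty": 0, "tz": 77, "ax": 0, "ay": 0, "az": 0, "gripper": 40},
    {"tx": 46, "ty": 0, "tz": 77, "ax": 0, "ay": 0, "az": 0, "gripper": 40},
    {"tx": 56, "ty": 0, "tz": 77, "ax": 0, "ay": 0, "az": 0, "gripper": 40},
    {"tx": 66, "ty": 0, "tz": 77, "ax": 0, "ay": 0, "az": 0, "gripper": 40},
    {"tx": 76, "ty": 0, "tz": 77, "ax": 0, "ay": 0, "az": 0, "gripper": 40},
    {"tx": 86, "ty": 0, "tz": 77, "ax": 0, "ay": 0, "az": 0, "gripper": 40},
    {"tx": 96, "ty": 0, "tz": 77, "ax": 0, "ay": 0, "az": 0, "gripper": 40},
    {"tx": 106, "ty": 0, "tz": 77, "ax": 0, "ay": 0, "az": 0, "gripper": 40},
    {"tx": 116, "ty": 0, "tz": 77, "ax": 0, "ay": 0, "az": 0, "gripper": 40},
    {"tx": 126, "ty": 0, "tz": 77, "ax": 0, "ay": 0, "az": 0, "gripper": 40},
    {"tx": 136, "ty": 0, "tz": 77, "ax": 0, "ay": 0, "az": 0, "gripper": 40},
    {"tx": 146, "ty": 0, "tz": 77, "ax": 0, "ay": 0, "az": 0, "gripper": 40},
    {"tx": 153, "ty": 0, "tz": 77, "ax": 0, "ay": 0, "az": 0, "gripper": 40},
    {"tx": 156, "ty": 0, "tz": 77, "ax": 0, "ay": 0, "az": 0, "gripper": 40},
  ],
)

```text
clock: 15.45
eef_pos: [0.607, -0.0868, 0.0502]
tcp_rot: [0.676, 0.737, -0.0, -0.0]
force: [1.1, -2.7, 0.9]
grip_width: 0.0397
grasp_force: 1.0
```

```bash
python3 look.py
```

```text
t 15.5 tcp [[-0.0055 -0.1849]] 0.0501 F [-0.6  0.3  0.4] q6 -0.34
case (array([-53.86568451, -61.61464691]), (100.12117767333984, 120.1474380493164), np.float64(0.0006825321020746868))
stop [[-0.0527, -0.1722], [-0.0164, -0.1567]]
```

>>> apply_moves(
  motion=[
    {"tx": 6, "ty": 0, "tz": 0, "ax": 0, "ay": 0, "az": 0, "gripper": 40},
    {"tx": 12, "ty": 0, "tz": 0, "ax": 0, "ay": 0, "az": 0, "gripper": 40},
    {"tx": 17, "ty": 0, "tz": 0, "ax": 0, "ay": 0, "az": 0, "gripper": 40},
    {"tx": 20, "ty": 0, "tz": 0, "ax": 0, "ay": 0, "az": 0, "gripper": 40},
    {"tx": 22, "ty": 0, "tz": 0, "ax": 0, "ay": 0, "az": 0, "gripper": 40},
    {"tx": 24, "ty": 0, "tz": 0, "ax": 0, "ay": 0, "az": 0, "gripper": 40},
    {"tx": 26, "ty": 0, "tz": 0, "ax": 0, "ay": 0, "az": 0, "gripper": 40},
    {"tx": 27, "ty": 0, "tz": 0, "ax": 0, "ay": 0, "az": 0, "gripper": 40},
    {"tx": 28, "ty": 0, "tz": 0, "ax": 0, "ay": 0, "az": 0, "gripper": 40},
  ],
)

```text
clock: 16.4
eef_pos: [0.6048, -0.0628, 0.0502]
tcp_rot: [0.675, 0.737, -0.002, 0.002]
force: [-1.0, -12.0, -2.2]
grip_width: 0.04
grasp_force: 6.1
```

```bash
python3 look.py
```

```text
t 16.45 tcp [[-0.0055 -0.1611]] 0.0502 F [ -0.9 -10.9  -1. ] q6 -0.3
case (array([-54.00191498, -49.43008041]), (100.1950454711914, 95.3419189453125), np.float64(0.002636776809861714))
stop [[-0.053, -0.1478], [-0.0134, -0.1251]]
```

The stop is blocked against the case with 12 N. I'll retreat and move clear.

>>> apply_moves(
  motion=[
    {"tx": -15, "ty": 0, "tz": 0, "ax": 0, "ay": 0, "az": 0, "gripper": 40},
    {"tx": -30, "ty": 0, "tz": 0, "ax": 0, "ay": 0, "az": 0, "gripper": 40},
    {"tx": -40, "ty": 0, "tz": -50, "ax": 0, "ay": 0, "az": 0, "gripper": 40},
    {"tx": -60, "ty": 0, "tz": -95, "ax": 0, "ay": 0, "az": 0, "gripper": 40},
    {"tx": -100, "ty": -20, "tz": -120, "ax": 0, "ay": 0, "az": 0, "gripper": 40},
    {"tx": -140, "ty": -45, "tz": -130, "ax": 0, "ay": 0, "az": 0, "gripper": 40},
    {"tx": -180, "ty": -70, "tz": -140, "ax": 0, "ay": 0, "az": 0, "gripper": 40},
    {"tx": -220, "ty": -95, "tz": -150, "ax": 0, "ay": 0, "az": 0, "gripper": 40},
    {"tx": -260, "ty": -120, "tz": -150, "ax": 0, "ay": 0, "az": 0, "gripper": 40},
    {"tx": -300, "ty": -140, "tz": -150, "ax": 0, "ay": 0, "az": 0, "gripper": 40},
    {"tx": -300, "ty": -140, "tz": -150, "ax": 0, "ay": 0, "az": 0, "gripper": 40},
    {"tx": -300, "ty": -140, "tz": -150, "ax": 0, "ay": 0, "az": 0, "gripper": 40},
    {"tx": -300, "ty": -140, "tz": -150, "ax": 0, "ay": 0, "az": 0, "gripper": 40},
  ],
)

```text
clock: 17.75
eef_pos: [0.4914, -0.3701, 0.2002]
tcp_rot: [0.676, 0.737, 0.001, -0.0]
force: [1.0, -0.0, 0.6]
grip_width: 0.04
grasp_force: 0.0
```

```bash
python3 look.py a4
python3 - <<'E'
from meas import *
from cell import manip
s=manip.snapshot("top");P=cloud(s)
for (u,v) in [(180,238),(250,317),(547,277)]:print(P[v,u].round(4))
# far rail outer top edge -> board x should be .025
b=np.load("b.npy");s0=np.load("top0.npz");g=s0["img"].astype(np.float32).sum(-1)
o=[]
for u in range(300,430,5):
    a=int(227-(u-285)*.108)-9;d=np.diff(g[a:a+14,u]);i=d.argmax();o.append(toB(b,px(s0,[[u,a+i+.5]],.024))[0,0])
print("outer edge x",np.median(o))
q=toB(b,px(s,[[300,205]],.024))
E
```

```text
t 17.8 tcp [[-0.1444 -0.4572]] 0.2002 F [-0.4  0.2 -0.3] q6 -0.85
case (array([-53.89942169, -61.76787567]), (100.17536163330078, 120.49818420410156), np.float64(0.002646653392435625))
stop [[-0.0516, -0.1478], [0.044, -0.1256]]
[0.5766 0.2482 0.1698]
[0.4537 0.1566 0.0549]
[ 0.5107 -0.3641  0.0389]
outer edge x 0.02236928825540134
```

View pics/a4.png

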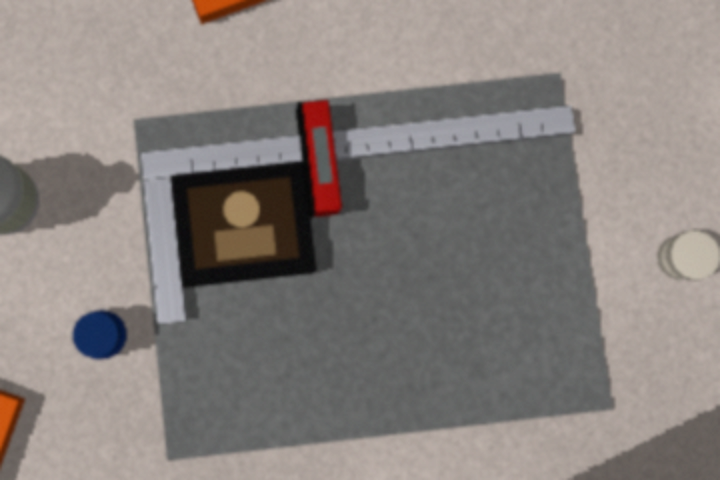

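The last picture shows the case in the corner (crop 245,225) with the stop's black face against its free side (crop 310,155). The bystanders haven't moved. The rail's outer edge, the board edge and the stop's span all put the board origin about 3 mm short of my fit, so the case is at about x -0.051.

```bash
python3 -c "
from cell import manip;print(manip.sign_off())"
```

```text
the job is handed in; nothing more can be done
None
```

I handed the job in at about 18 s: the case is in the corner against both rails, the stop's rubber face rests against its free side, the bystanders haven't moved and the arm is clear; no verdict was returned, and the distances to the rails rest on my camera measurements and the pushes stopping firmly.

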